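# Put a plate-pack carrier on its side stand and steady it

## Robot

A 6-joint arm with a two-finger parallel gripper is mounted at the origin on a cart in front of the work surface, level with it; the furniture and walls round the work are solid. World frame = base frame: x ahead of the robot, y to its left, z up, the work surface at z = 0. Lengths are in m, angles in rad, forces in N, time in s.
With the tool pointing down it reaches from about 0.225 to 0.875 m from the base axis. Payload 3.4 kg.
Tool frame: the origin (TCP) lies between the finger pads, 19 mm behind the fingertips; this is the grasp point; z points along the fingers, y is the line along which they close (so a half turn about z gives the same grasp; the last joint's range is limited). The gripper opens to 85 mm and grips with 20 to 120 N. Pads are 22 mm wide; open, the fingers measure 114 mm over their backs; the gripper's body (76 mm by 85 mm) begins 54 mm behind the grasp point. The pads swing forward as they close: fully open they stand 13 mm farther back than shut.
Start: joints at [1.188, 0.276, 1.505, -0, 1.361, -0.121], TCP at [0.149, 0.555, 0.25] pointing down, gripper open.
Joint ranges: [-2.89, 2.89], [-0.75, 2.08], [0.22, 2.7], [-1.18, 4.32], [0.11, 2.71], [-2.7, 2.7]. Speed limits (rad/s): [2.57, 2.57, 3.14, 3.14, 3.14, 3.14].

## Interface

Orientations are given as a unit quaternion [w, x, y, z].
In Python, from rig import manip gives the robot as it stands. The module is installed in compiled form; this text tells all that it offers.
- The arm moves only by the tool play_rows, never from a script. Its argument "motion" is a list of rows, each a list of 5 numbers: the shift along the tool's x, y, z in units of 40 mm (1.0 is 40 mm), then the turn about the tool's z in units of 10 degrees (1.0 is 10 degrees), then the finger opening in mm, from 0 to 85.4. A call has 1 to 5 rows; each row is the pose to reach, as a shift and turn from the pose commanded when the call began, along the tool's axes at that moment; what a row does not reach only later rows make up. A row lasts 1/8 s, in which the tool goes at most 62.5 mm and 10.7 degrees, less where a joint would pass 70% of its speed; a pose out of reach is approached as far as the arm can. A call with a gripper value outside its range is refused whole. The fingers move at their own pace and stop on an object; "newtons" is the grip in N (left out, the last holds). Time passes only in rows, so rows that repeat a pose let the fingers close. It gives the time, the measured TCP pose, the force, the opening and the grip force at its end, in the units of the state.
- manip.get_state(): the state, without advancing time (a new reading comes with each control period).
- manip.get_image(name): name is "scene" or "top" or "wrist"; returns a dict with "img" (480x640x3 uint8, red, green, blue), "range_z" (480x640 float32, m along the optical axis (not along the pixel's ray), 0 where there is no reading), "fx", "fy", "cx", "cy" (pixels), "R" (3x3) and "t" (3): a world point X has camera coordinates R X + t. Camera axes: x right, y down, z forward; pixel columns grow to the right and rows downward; lengths in m; the calibration is good to about 2 mm. A picture is of the moment at which its call begins.
- manip.sign_off(): hands the job in; it is judged then, once.
The state is a dict: "clock": time; "qpos": joint angles; "qd": joint speeds; "effort": joint torques, N m; "position": TCP position; "ee_rot": TCP orientation; "contact_force": force on the tool from outside, world axes, zero at the start; "moment": the same for the moment, N m; "width": finger opening in m; "gripper_force": force on a finger pad.
Only numpy, scipy, OpenCV 4.12 (cv2) and the standard library are available. Lean on these libraries where they do the work, as an engineer would, in place of code of your own. Each camera call takes 0.05 s, during which the arm holds its last target. There are 200 camera calls.

## Task

The narrow blue carrying frame with a lead plate pack in it leans on the battery case. While it still leans there, flip its folded steel side stand all the way down so that the spring throws it over centre against its stop; then take the frame by the black grip of its top handle and draw it off the case, its runner staying on the bench, until it stands upright on the runner and the stand's rubber foot. Finish holding it there by the handle so that it cannot tip back, ready for me to take the pack out, and do not disturb the glue pot, the two lead posts or the roll of tape beside it.

Things in the scene. Friction and masses are not known exactly. Their poses are not given: they have to be found in the camera images.
- carrier: Loose frame of blue flat bar, 166 mm wide (y), 38 deep (x), 269 high, 1.1 to 1.4 kg with the pack fixed in it. Origin: middle of the underside of its runner, a round tube along y, 24 mm diameter, 196 long, on which it rocks. z up the frame; -x: the stand's side, toward the robot. Starts leaning 0.27 rad away (top to +x) on the case's rim, and falls back there; on its stand it leans 0.06 rad to -x.
- carrier_handle (a point): Middle of the carrier's top handle: a round bar along the carrier's y with a black rubber grip, 20 mm diameter, 116 mm long; 250 mm above the carrier's origin along its z. 154 mm free between the side bars; the pack's lead lugs end 78 mm below the bar's centre.
- stand_leg (a joint): Angle q of the side stand: 0 folded, 1.90 fully down on its stop. A coil spring across the hub drives it back to 0 below q = 0.6 and on to 1.90 above 0.9 (1 to 1.5 N at 90 mm radius near either end). In the carrier's frame the leg points along (-0.276 sin p, cos p, -0.961 sin p), p = q - 0.2: folded it sticks out along +y, a little up; down it points at the bench, splayed toward the robot.
- stand_hub (a point): Point on the stand's hinge axis where the leg's centre line starts, in the steel hub (36 mm diameter) on the carrier's +y side bar. The leaning carrier is not fastened: a downward push of a few newtons near the boot, moving with the leg, flips the stand; dragging the leg or the frame toward the robot with more than about 2 N tips the frame over.
- stand_foot (a point): Middle of the round end of the stand's black rubber boot (18 mm diameter, 58 mm long overall), 112 mm from stand_hub along the leg. Between hub and boot the leg is a bare steel rod of 13 mm diameter. With the boot on the bench this point is 9 mm up.
- case: White open battery case, fixed to the bench, 152 mm (x) x 290 mm (y) x 175 mm high, six cells, three of them filled with plate packs. Origin: middle of its underside; its -x face looks to the robot and its front rim carries the leaning carrier.
- glue_pot: Bystander: grey tin pot with a wooden stick, 66 mm diameter, 116 mm high with the stick; origin under its middle.
- lead_post_a: Bystander: grey lead terminal post standing on its 29 mm flange, 70 mm high; origin under its middle.
- lead_post_b: Bystander: a second lead post, same size.
- tape: Bystander: roll of yellow tape lying flat, 100 mm diameter, 25 mm high; origin under its middle.

How it is judged:
On the way, in this order (a step that is already met when the one before it is completed fails the run):
1. the side stand is fully down while the frame still leans on the case (value of joint stand_leg above 1.8 rad and angle between carrier's own z axis and vertical above 0.2 rad), for 0.2 s.
2. the frame stands upright on runner and stand foot, clear of the case, held by its handle (value of joint stand_leg above 1.8 rad and angle between carrier's own z axis and vertical below 0.11 rad and height (world z) of stand_foot below 0.013 m and height (world z) of carrier below 0.008 m and contact force between carrier and case below 0.2 N and contact force between the fingers and carrier above 3 N and z of the grasp point in the frame of carrier between 0.215 and 0.29 m and x of the grasp point in the frame of carrier between -0.025 and 0.025 m and y of the grasp point in the frame of carrier between -0.07 and 0.07 m), for 0.3 s.
At the end, for the whole second after the job is handed in: Stand joint > 1.8; frame within 0.11 rad of vertical; foot point under 13 mm, runner underside under 8 mm above the bench; under 0.2 N on the case; fingers hold the frame with > 3 N, TCP within 25 mm of the handle's plane, 70 mm of its middle, 215-290 mm up the frame; frame at rest (< 0.02 m/s) (all of step 2 and linear speed of carrier below 0.02 m/s); the arm keeps its last pose, push and grip.
It fails at once if the carrier is lifted off the bench (height (world z) of carrier above 0.03 m).
It fails at once if the carrier falls over (angle between carrier's own z axis and vertical above 0.6 rad).
It fails at once if the glue pot, a lead post or the tape is moved or knocked over (distance of any of glue_pot, lead_post_a, lead_post_b, tape from where it was at the start of the episode above 0.02 m or angle between any of glue_pot, lead_post_a, lead_post_b, tape's own z axis and vertical above 0.3 rad).
It also fails if it takes over 45 s, if anything falls off the work surface, if the arm or the gripper's body presses on something with over 40 N, if the wrist force passes 120 N, or if a joint passes its speed limit or range.

## Working session

There is one attempt and no reset: what is moved stays moved. The work goes in short steps, Python scripts to look and compute and a tool call to move; the robot and the scene stay as the last step left them, time stands still between calls to the robot, and variables do not carry over. Pictures are saved under pics/ and viewed, at most 10 in all, crops included, and the job is handed in when it is done.

Besides the shell and the picture viewer there is one more tool, called after "Call:" as name(argument=value, ...), one argument or row to a line, values as JSON. play_rows: Moves the arm, as the interface text tells. Its arguments: {"type":"object","properties":{"motion":{"type":"array","items":{"type":"array","items":{"type":"number"}}},"newtons":{"type":"number"}},"required":["motion"]}

```bash
mkdir -p pics; cat > h.py <<'E'
import numpy as np, cv2
from rig import manip
def shot(n,f=None):
    d=manip.get_image(n)
    if f: cv2.imwrite('pics/'+f,d['img'][:,:,::-1])
    return d
def pts(d):
    z=d['range_z']; v,u=np.mgrid[:480,:640]
    c=np.stack([(u-d['cx'])/d['fx']*z,(v-d['cy'])/d['fy']*z,z],-1)
    return (c-d['t'])@d['R']
E
python3 - <<'E'
from h import *
print(manip.get_state())
for n in('scene','top'):
    d=shot(n,n+'1.png'); np.savez(n+'1.npz',**d); print(n,d['fx'],d['R'],d['t'],(d['range_z']>0).mean())
a=cv2.imread('pics/scene1.png');b=cv2.imread('pics/top1.png')
E
```

```text
{'clock': 0.0, 'qpos': array([ 1.18801344e+00,  2.76556010e-01,  1.50613939e+00, -1.96320866e-05,
        1.36066281e+00, -1.20960960e-01]), 'qd': array([ 0.00025463,  0.00237822, -0.00062191,  0.00051398,  0.0012035 ,
       -0.00016651]), 'effort': array([-3.47852147e-03, -4.16773403e+01, -2.45806915e+01, -1.99248821e-04,
        1.04793644e-02, -5.67119309e-05]), 'position': array([0.14863905, 0.55494871, 0.2491594 ]), 'ee_rot': array([-2.10708884e-04,  1.30535275e-01,  9.91443272e-01, -8.57319544e-04]), 'contact_force': array([0.22944712, 0.20254481, 0.81865642]), 'moment': array([ 0.0165226 ,  0.01628669, -0.00276918]), 'gripper_force': 0.0, 'width': 0.08577646794295962}
scene 506.1042533090942 [[ 0.72093254 -0.69278362 -0.0175252 ]
 [-0.44623376 -0.4447196  -0.77659507]
 [ 0.53021854  0.56769299 -0.62975627]] [-0.4416003   0.37241921  0.78271316] 0.9913541666666666
top 621.3995103296257 [[-0.05657048 -0.99839275  0.00342119]
 [-0.97680934  0.05463813 -0.20702217]
 [ 0.20650251 -0.0150532  -0.97833027]] [-0.03095197  0.60873697  1.59483245] 0.9959765625
```

View pics/scene1.png

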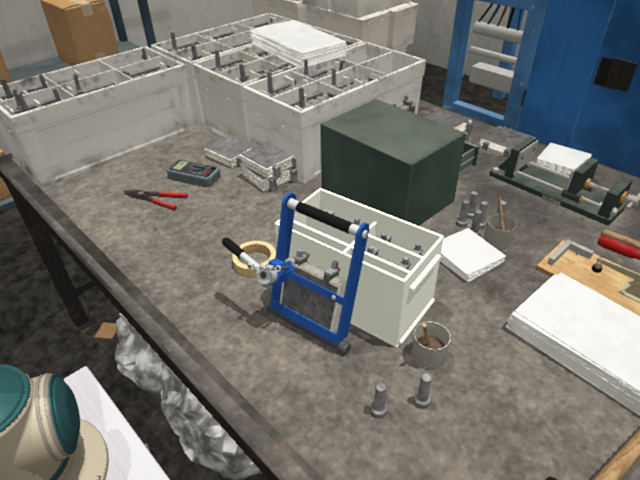

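View pics/top1.png

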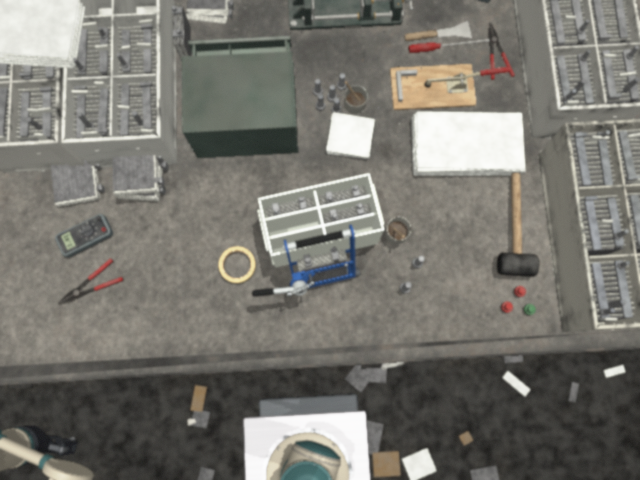

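Scene view: the grip runs (297,205)–(357,230), the boot is at (232,246)–(245,258), the hub at about (265,273). In the top view the grip is at (320,240), the boot at (262,292). Tape is at (237,265), the pot at (398,229) and the posts at (407,287) and (420,262).

```bash
python3 - <<'E'
from h import *
R={'scene':{'grip':(290,198,362,238),'boot':(215,230,256,262),'blue':(262,190,375,355),'tape':(228,236,280,280)},
   'top':{'grip':(292,230,348,250),'boot':(248,286,277,299),'blue':(280,225,360,290),'tape':(215,242,260,286)}}
for n in R:
    d=dict(np.load(n+'1.npz')); P=pts(d); hsv=cv2.cvtColor(d['img'],cv2.COLOR_RGB2HSV); C=-d['R'].T@d['t']
    for k,(a,b,c,e) in R[n].items():
        m=np.zeros((480,640),bool); m[b:e,a:c]=1
        H,S,V=hsv[...,0],hsv[...,1],hsv[...,2]
        if k in('grip','boot'): m&=(V<50)&(P[...,2]>0.08)
        if k=='blue': m&=(H>100)&(H<125)&(S>130)
        if k=='tape': m&=(H>15)&(H<35)&(S>70)&(P[...,2]<.04)
        q=P[m]
        med=np.median(q,0); q=q[np.linalg.norm(q-med,axis=1)<.25]
        mu=q.mean(0); ev=np.linalg.svd(q-mu,full_matrices=0)[2][0]; ev*=np.sign(ev[1]); s=(q-mu)@ev
        r=(mu-C)/np.linalg.norm(mu-C)
        print(n,k,len(q),'mu',mu.round(4),'ax',ev.round(3),'ext',s.min().round(4),s.max().round(4),'ray',r.round(2),'min',q.min(0).round(3),'max',q.max(0).round(3))
E
```

```text
scene grip 543 mu [ 0.5592 -0.0669  0.2469] ax [-0.177  0.984 -0.003] ext -0.0532 0.0593 ray [ 0.55  0.58 -0.59] min [ 0.545 -0.12   0.236] max [ 0.575 -0.009  0.254]
scene boot 166 mu [0.4549 0.0793 0.1547] ax [-0.071  0.982  0.176] ext -0.0233 0.0257 ray [ 0.39  0.67 -0.63] min [0.448 0.057 0.143] max [0.464 0.105 0.162]
scene blue 3492 mu [ 0.5225 -0.0771  0.1249] ax [0.186 0.498 0.847] ext -0.1299 0.167 ray [ 0.48  0.54 -0.69] min [ 0.471 -0.157 -0.001] max [0.596 0.019 0.261]
scene tape 660 mu [0.5541 0.1656 0.0171] ax [0.906 0.422 0.017] ext -0.0522 0.0756 ray [ 0.41  0.64 -0.65] min [ 0.505  0.118 -0.003] max [0.618 0.224 0.029]
top grip 192 mu [ 0.5654 -0.0602  0.2502] ax [-0.179  0.984  0.009] ext -0.0523 0.0508 ray [ 0.21 -0.01 -0.98] min [ 0.551 -0.112  0.242] max [ 0.58  -0.011  0.256]
top boot 74 mu [0.4596 0.0843 0.1574] ax [-0.067  0.975  0.211] ext -0.0225 0.0228 ray [ 0.13  0.08 -0.99] min [0.455 0.063 0.147] max [0.465 0.108 0.168]
top blue 497 mu [ 0.5139 -0.0832  0.1079] ax [-0.051  0.711  0.701] ext -0.1087 0.1243 ray [ 0.16 -0.03 -0.99] min [ 0.482 -0.153  0.017] max [0.593 0.014 0.258]
top tape 429 mu [0.5585 0.1623 0.0212] ax [ 0.771  0.636 -0.007] ext -0.0494 0.0566 ray [ 0.17  0.12 -0.98] min [ 0.509  0.113 -0.011] max [0.606 0.218 0.033]
```

Call:
play_rows(
  motion=[
    [-1.1,-1.0,0,1,40],
    [-2.2,-2.0,0,2,0],
    [-3.3,-3.0,0,3,0],
    [-4.4,-4.0,0,4,0],
    [-5.5,-5.0,0,5,0],
  ],
  newtons=25,
)

```text
clock: 0.72
position: [0.3102, 0.3036, 0.2498]
ee_rot: [0.0, 0.539, 0.842, 0.0]
contact_force: [0.2, 0.0, -0.7]
width: -0.0
gripper_force: 0.0
```

```bash
cat >> h.py <<'E'
from scipy.spatial.transform import Rotation as Ro
def go(*T):
    s=manip.get_state(); w,x,y,z=s['ee_rot']; M=Ro.from_quat([x,y,z,w]).as_matrix()
    print('t',s['clock'],'p',s['position'].round(4),'F',s['contact_force'].round(2),'w',round(s['width'],4),'g',s['gripper_force'],'yaw_y',np.degrees(np.arctan2(M[1,1],M[0,1])).round(1))
    for t in T: print('->',t,(M.T@(np.array(t)-s['position'])/.04).round(2))
E
python3 -c "
from h import *
go((.458,.086,.21),(.458,.086,.18))"
```

```text
t 0.725 p [0.3102 0.3036 0.2498] F [ 0.24  0.05 -0.69] w -0.0 g 0.0 yaw_y 24.7
-> (0.458, 0.086, 0.21) [-6.49  1.08  1.  ]
-> (0.458, 0.086, 0.18) [-6.49  1.08  1.75]
```

Call:
play_rows(
  motion=[
    [-1.5,0.25,0,0.7,0],
    [-3.0,0.5,0,1.44,0],
    [-4.5,0.75,0.3,1.44,0],
    [-5.8,1.0,0.8,1.44,0],
    [-6.5,1.08,1.2,1.44,0],
  ],
)

```text
clock: 1.35
position: [0.4598, 0.0856, 0.2011]
ee_rot: [0.0, 0.64, 0.769, -0.0]
contact_force: [0.3, 0.2, 0.4]
width: -0.0
gripper_force: 0.0
```

```bash
python3 -c "
from h import *
go((.458,.086,.176))
d=shot('scene'); cv2.imwrite('pics/s2.png',cv2.resize(d['img'][150:370,150:450,::-1],None,fx=2.5,fy=2.5))
import numpy as np
p=(.458,.086,.176)
ex=np.array([.984,.178,0]);ey=np.array([-.178,.984,0]);c,s=np.cos(.27),np.sin(.27);z=np.array([0,0,1.])
A=np.stack([c*ex-s*z,ey,s*ex+c*z],1);hub=np.array([.465,-.007,.132])
for q in(0,.25,.5,.75,1,1.25,1.5):
  P=q-.2;print(q,(hub+A@np.array([-.276*np.sin(P),np.cos(P),-.961*np.sin(P)])*.095).round(3), ((A@np.array([-.276*np.sin(P),np.cos(P),-.961*np.sin(P)])*.095-A@np.array([.276*np.sin(.2),np.cos(.2),.961*np.sin(.2)])*.095)@np.stack([-ey,ex,-z],1)/.04).round(2))
"
```

```text
t 1.35 p [0.4598 0.0856 0.2011] F [0.35 0.18 0.41] w -0.0 g 0.0 yaw_y 10.4
-> (0.458, 0.086, 0.176) [ 0.02 -0.04  0.63]
0 [0.458 0.086 0.148] [0. 0. 0.]
0.25 [0.446 0.086 0.128] [-0.04 -0.31  0.5 ]
0.5 [0.434 0.08  0.108] [ 0.06 -0.61  1.  ]
0.75 [0.425 0.068 0.09 ] [ 0.3  -0.89  1.46]
1 [0.418 0.052 0.074] [ 0.67 -1.14  1.85]
1.25 [0.414 0.032 0.062] [ 1.15 -1.32  2.16]
1.5 [0.413 0.009 0.054] [ 1.69 -1.44  2.35]
```

View pics/s2.png

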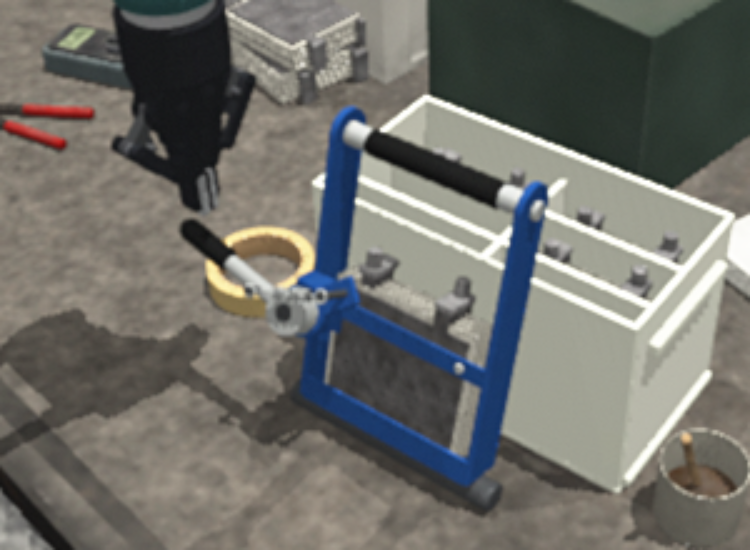

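The closed fingertips (crop 207,205) hang just over the boot (205,240). The frame still leans on the case. Next I push slowly along the leg's arc.

Call:
play_rows(
  motion=[
    [0,0,0.3,0,0],
    [0,-0.04,0.55,0,0],
    [0,-0.1,0.75,0,0],
    [0,-0.2,0.9,0,0],
    [0,-0.3,1.1,0,0],
  ],
)

```text
clock: 2.02
position: [0.4464, 0.0862, 0.158]
ee_rot: [0.0, 0.638, 0.77, 0.0]
contact_force: [-1.4, 0.8, 2.4]
width: 0.0
gripper_force: 1.0
```

Call:
play_rows(
  motion=[
    [0.02,-0.12,0.2,0,0],
    [0.05,-0.25,0.4,0,0],
    [0.1,-0.35,0.6,0,0],
    [0.18,-0.47,0.8,0,0],
    [0.28,-0.58,0.95,0,0],
  ],
)

```text
clock: 2.65
position: [0.4214, 0.0927, 0.1194]
ee_rot: [-0.0, 0.639, 0.769, -0.0]
contact_force: [0.3, 0.0, 1.3]
width: 0.0002
gripper_force: 0.2
```

```bash
python3 -c "
from h import *
go()
d=shot('scene'); cv2.imwrite('pics/s3.png',cv2.resize(d['img'][150:370,150:450,::-1],None,fx=2.5,fy=2.5))
"
```

```text
t 2.65 p [0.4214 0.0927 0.1194] F [0.29 0.03 1.26] w 0.0002 g 0.17612018273212016 yaw_y 10.6
```

View pics/s3.png

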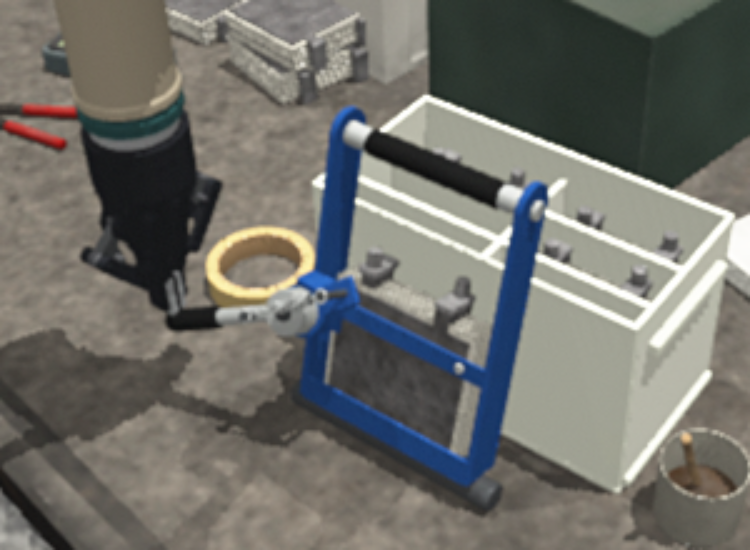

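The fingers are at the boot's tip (crop 170,315) and the leg is about a third down. Tool x turns out to be +y here, so I slide inward while pushing down.

Call:
play_rows(
  motion=[
    [-0.2,-0.02,0,0,0],
    [-0.4,-0.08,0.1,0,0],
    [-0.55,-0.15,0.3,0,0],
    [-0.65,-0.22,0.5,0,0],
    [-0.75,-0.3,0.7,0,0],
  ],
)

```text
clock: 3.32
position: [0.4154, 0.0603, 0.0913]
ee_rot: [-0.0, 0.639, 0.769, -0.0]
contact_force: [0.2, -0.5, -0.4]
width: 0.0004
gripper_force: 0.0
```

```bash
python3 -c "
from h import *
go()
d=shot('scene'); cv2.imwrite('pics/s4.png',cv2.resize(d['img'][150:370,150:450,::-1],None,fx=2.5,fy=2.5))
"
```

```text
t 3.325 p [0.4154 0.0603 0.0913] F [ 0.24 -0.5  -0.41] w 0.0004 g 0.0 yaw_y 10.6
```

View pics/s4.png

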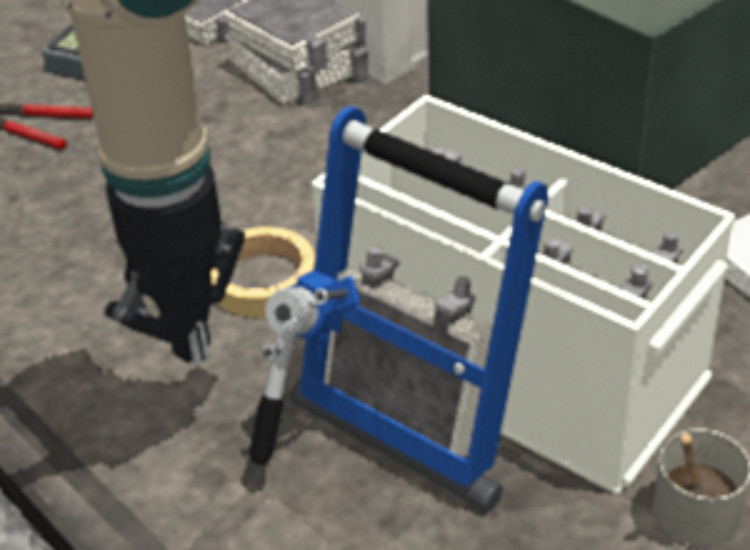

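The stand has swung through, with its boot pointing at the bench (crop 265,440), and the frame still leans on the case. Next: rise, open, and go over the handle.

Call:
play_rows(
  motion=[
    [0,-0.2,-1.4,0,0],
    [0,-0.2,-2.9,0,30],
    [0,-0.2,-4.4,0,85],
    [0,-0.2,-5.8,0,85],
    [0,-0.2,-6.2,0,85],
  ],
)

```text
clock: 4.0
position: [0.4092, 0.0593, 0.3438]
ee_rot: [0.003, 0.639, 0.769, 0.002]
contact_force: [0.8, 0.3, -0.4]
width: 0.0723
gripper_force: 0.0
```

```bash
python3 -c "
from h import *
d=shot('scene'); P=pts(d); m=np.zeros((480,640),bool); m[190:245,285:370]=1
hsv=cv2.cvtColor(d['img'],cv2.COLOR_RGB2HSV); m&=(hsv[...,2]<50)&(abs(P[...,2]-.245)<.02)&(P[...,0]>.53)
print(m.sum(),P[m].mean(0))
d=dict(np.load('scene1.npz'))
go((.565,-.061,.33),(.565,-.061,.242))"
```

```text
547 [ 0.55912572 -0.06673404  0.2469431 ]
t 4.05 p [0.4095 0.0593 0.3442] F [ 0.8  -0.42  0.44] w 0.0787 g 0.0 yaw_y 10.6
-> (0.565, -0.061, 0.33) [-3.67  3.26  0.39]
-> (0.565, -0.061, 0.242) [-3.67  3.25  2.59]
```

Call:
play_rows(
  motion=[
    [-1.1,1.0,0.3,0,70],
    [-2.2,2.0,0.3,0,70],
    [-3.3,2.9,0.3,0,70],
    [-3.67,3.25,0.5,0,70],
    [-3.67,3.25,0.8,0,70],
  ],
)

```text
clock: 4.68
position: [0.5628, -0.0615, 0.3059]
ee_rot: [-0.001, 0.639, 0.769, -0.0]
contact_force: [-0.5, -0.1, -0.2]
width: 0.0702
gripper_force: 0.0
```

```bash
python3 -c "
from h import *
go((.565,-.061,.242))
d=shot('top'); cv2.imwrite('pics/t5.png',cv2.resize(d['img'][180:320,220:420,::-1],None,fx=4,fy=4))"
```

```text
t 4.675 p [ 0.5628 -0.0615  0.3059] F [-0.48 -0.12 -0.17] w 0.0702 g 0.0 yaw_y 10.5
-> (0.565, -0.061, 0.242) [0.   0.06 1.6 ]
```

View pics/t5.png

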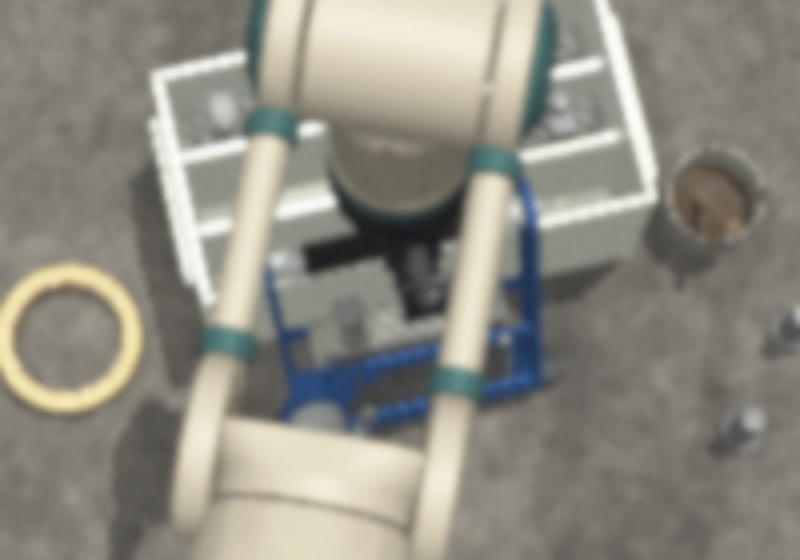

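The gripper straddles the grip near its middle (crop 410,260) and the bystanders are untouched. Descend and close.

Call:
play_rows(
  motion=[
    [0,0.06,0.5,0,70],
    [0,0.06,1.1,0,70],
    [0,0.06,1.6,0,70],
    [0,0.06,1.6,0,40],
    [0,0.06,1.6,0,15],
  ],
  newtons=30,
)

```text
clock: 5.35
position: [0.5645, -0.0599, 0.245]
ee_rot: [0.0, 0.638, 0.77, 0.0]
contact_force: [-0.1, -0.3, 0.6]
width: 0.0343
gripper_force: 0.0
```

Call:
play_rows(
  motion=[
    [0,0,0,0,5],
    [0,0,0,0,5],
    [0,0,0,0,5],
  ],
)

```text
clock: 5.72
position: [0.5651, -0.0604, 0.2453]
ee_rot: [0.0, 0.639, 0.769, 0.001]
contact_force: [-1.7, 1.7, 6.4]
width: 0.0189
gripper_force: 29.6
```

```bash
python3 -c "
from h import *
go()"
```

```text
t 5.725 p [ 0.5651 -0.0604  0.2453] F [-1.73  1.71  6.45] w 0.0189 g 29.579988420009613 yaw_y 10.6
```

Call:
play_rows(
  motion=[
    [0,-0.2,-0.05,0,5],
    [0,-0.43,-0.1,0,5],
    [0,-0.65,-0.13,0,5],
    [0,-0.85,-0.16,0,5],
    [0,-1.07,-0.18,0,5],
  ],
)

```text
clock: 6.35
position: [0.5224, -0.0681, 0.2518]
ee_rot: [0.0, 0.639, 0.769, 0.001]
contact_force: [0.3, 3.9, 3.6]
width: 0.0183
gripper_force: 31.8
```

Call:
play_rows(
  motion=[
    [0,-0.2,-0.02,0,5],
    [0,-0.4,-0.03,0,5],
    [0,-0.58,-0.035,0,5],
    [0,-0.72,-0.03,0,5],
    [0,-0.84,-0.02,0,5],
  ],
)

```text
clock: 6.98
position: [0.4894, -0.0748, 0.2518]
ee_rot: [-0.0, 0.639, 0.769, -0.0]
contact_force: [1.5, 2.4, -1.1]
width: 0.0192
gripper_force: 31.8
```

```bash
python3 -c "
from h import *
go()
d=shot('scene'); cv2.imwrite('pics/s6.png',cv2.resize(d['img'][150:370,150:450,::-1],None,fx=2.5,fy=2.5))
P=pts(d);hsv=cv2.cvtColor(d['img'],cv2.COLOR_RGB2HSV)
m=(hsv[...,0]>100)&(hsv[...,0]<125)&(hsv[...,1]>130)&(P[...,0]<.65)&(P[...,0]>.4)&(abs(P[...,1]+.07)<.13)
q=P[m]-[.5,-.073,0]
x=q@[.984,.178,0];y=q@[-.178,.984,0]
k=(y<-.06); print(k.sum(),np.polyfit(q[k,2],x[k],1))"
```

```text
t 6.975 p [ 0.4894 -0.0748  0.2518] F [ 1.5   2.43 -1.07] w 0.0192 g 31.77810788154602 yaw_y 10.6
1377 [-0.02209428 -0.0081825 ]
```

View pics/s6.png

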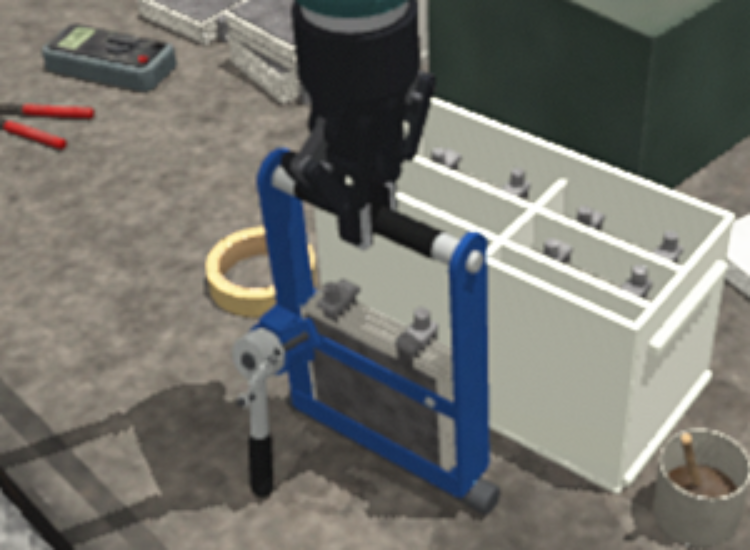

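The frame stands nearly upright, clear of the case, with the boot (crop 260,490) close to the bench. A few millimetres remain.

Call:
play_rows(
  motion=[
    [0,-0.05,0.02,0,5],
    [0,-0.1,0.03,0,5],
    [0,-0.15,0.04,0,5],
    [0,-0.15,0.04,0,5],
  ],
)

```text
clock: 7.52
position: [0.4842, -0.0758, 0.2513]
ee_rot: [0.0, 0.639, 0.769, 0.0]
contact_force: [-0.6, 5.1, 6.5]
width: 0.0191
gripper_force: 32.7
```

```bash
cat > m.py <<'E'
from h import *
go()
d=shot('scene');P=pts(d);hsv=cv2.cvtColor(d['img'],cv2.COLOR_RGB2HSV)
m=(hsv[...,0]>100)&(hsv[...,0]<125)&(hsv[...,1]>130)&(P[...,0]<.65)&(P[...,0]>.4)&(abs(P[...,1]+.07)<.13)
q=P[m]-[.5,-.073,0]
x=q@[.984,.178,0];y=q@[-.178,.984,0]
k=(y<-.06); print('tilt',k.sum(),np.polyfit(q[k,2],x[k],1))
b=np.zeros((480,640),bool); b[320:355,240:268]=1; b&=(hsv[...,2]<45)&(P[...,2]>.004)&(P[...,2]<.09)
print('boot',b.sum(),P[b].mean(0).round(4),P[b].min(0).round(4),P[b].max(0).round(4))
E
python3 m.py
```

```text
t 7.525 p [ 0.4842 -0.0758  0.2513] F [-0.64  5.08  6.53] w 0.0191 g 32.67458260059357 yaw_y 10.6
tilt 1374 [-0.04122645 -0.00858179]
boot 190 [ 0.4018 -0.0377  0.033 ] [ 0.392  -0.0455  0.007 ] [ 0.4154 -0.0264  0.0556]
```

Call:
play_rows(
  motion=[
    [0,-0.04,0.01,0,5],
    [0,-0.08,0.02,0,5],
    [0,-0.1,0.03,0,5],
    [0,-0.1,0.03,0,5],
  ],
)

```text
clock: 8.07
position: [0.4813, -0.0766, 0.251]
ee_rot: [0.002, 0.639, 0.769, 0.001]
contact_force: [0.6, 5.2, 10.5]
width: 0.0189
gripper_force: 33.1
```

```bash
python3 m.py
```

```text
t 8.075 p [ 0.4813 -0.0766  0.251 ] F [ 0.65  5.2  10.53] w 0.0189 g 33.07865917682648 yaw_y 10.6
tilt 1364 [-0.05331901 -0.00846278]
boot 185 [ 0.4013 -0.0379  0.0315] [ 0.3925 -0.0451  0.0044] [ 0.4136 -0.0276  0.0547]
```

Call:
play_rows(
  motion=[
    [0,-0.04,0,0,5],
    [0,-0.08,0.0,0,5],
    [0,-0.1,0.0,0,5],
    [0,-0.1,0.0,0,5],
  ],
)

```text
clock: 8.62
position: [0.479, -0.0783, 0.2513]
ee_rot: [0.004, 0.639, 0.769, 0.002]
contact_force: [2.3, 1.9, 7.9]
width: 0.0191
gripper_force: 32.9
```

```bash
python3 m.py
```

```text
t 8.625 p [ 0.479  -0.0783  0.2513] F [2.33 1.94 7.9 ] w 0.0191 g 32.905404567718506 yaw_y 10.6
tilt 1368 [-0.06296521 -0.00864695]
boot 188 [ 0.4011 -0.0383  0.0314] [ 0.3924 -0.0461  0.0046] [ 0.4147 -0.0276  0.0543]
```

Call:
play_rows(
  motion=[
    [0,-0.02,0,0,5],
    [0,-0.03,0.0,0,5],
    [0,-0.03,0.0,0,5],
    [0,-0.03,0.0,0,5],
    [0,-0.03,0.0,0,5],
  ],
)

```text
clock: 9.3
position: [0.4783, -0.0788, 0.2513]
ee_rot: [0.004, 0.639, 0.769, 0.002]
contact_force: [4.2, 1.3, 9.4]
width: 0.0193
gripper_force: 32.9
```

```bash
python3 m.py; python3 -c "
from h import *
d=shot('scene'); cv2.imwrite('pics/s7.png',cv2.resize(d['img'][200:420,200:450,::-1],None,fx=2.6,fy=2.6))"
```

```text
t 9.3 p [ 0.4783 -0.0788  0.2513] F [4.19 1.29 9.35] w 0.0193 g 32.89251923561096 yaw_y 10.6
tilt 1359 [-0.06616126 -0.00851763]
boot 185 [ 0.4011 -0.0382  0.0315] [ 0.3919 -0.044   0.0053] [ 0.4134 -0.0274  0.0544]
```

View pics/s7.png

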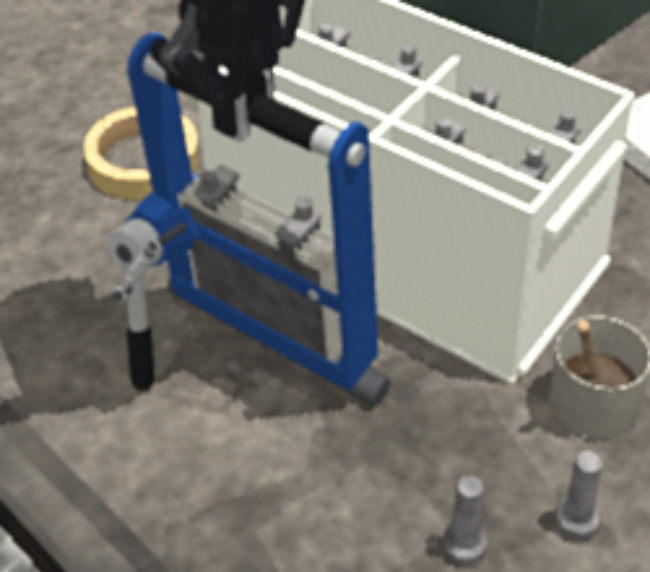

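The boot is down on the bench (crop 143,380), the frame stands clear of the case, and the pot, posts and tape are in place. Pull force rises while the boot stays put, so it is seated.

```bash
python3 -c "
from h import *
print(manip.sign_off())"
```

```text
the job is handed in; nothing more can be done
None
```

The side stand was flipped fully down while the frame still leaned on the case. The frame now stands upright on its runner and rubber foot, clear of the case and held by the black grip at about 33 N, with the pot, posts and tape not visibly moved. The job is handed in, and no verdict came back.

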